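# Back a load-cell press off by one ratchet notch

## Task

The small ratchet press has its ram run up to the load cell and must be backed off by one notch. With a fingertip lift the red-tabbed pawl out of the toothed wheel and tip it over until it lies back clear by itself, then push the wheel backward by just that one notch (top of the wheel towards the pawl), and tip the pawl back so that it drops fully home in the new notch. Leave the load cell lying in its cradle and the other things on the bench where they are.

Things in the scene. Friction and masses are not known exactly. Their poses are not given: they have to be found in the camera images.
- press: small bench press, fixed: dark bed plate 105 x 205 mm on 12 mm rubber feet, blue pinion housing, blue anvil block (top at 98 mm), toothed steel wheel in front. Origin on the bench; the plate reaches x -58 to +47, y -90 to +115 mm. Front = -x, +y = left seen from the front, z up. Housing top 125 mm; only pawl and ball rise above 150 mm
- wheel_axis (a point): axis of the toothed wheel, at x -45, y -25, z 95 mm of the press; the axis runs along the press's x. The wheel is 10 mm thick, 110 mm across its 12 saw teeth (pitch 30 deg = 0.524 rad, 11 mm deep). In front of it (plane x = -71 mm of the press) stand three 9 mm spokes, 120 deg apart, each with a black ball 24 mm across, 65 mm from the axis
- wheel (a joint): turn of the toothed wheel (rad): 0 = a tooth bears on the seated pawl; + = backward, anticlockwise seen from the front, its top moving to the press's +y; the ram backs off 16 mm per rad. Starts at -0.08 to -0.02; ram meets cell at -0.10. One notch back the pawl seats fully at 0.36 to 0.524. Only the seated pawl stops it turning back; else it stays where left, 2 to 3 N at a ball turn it
- grip_a (a point): centre of the black ball (24 mm) of the upper spoke: at the start it stands about straight up, 160 mm above the bench; after one notch backward it leans 30 deg to the left (+y), 151 mm above the bench. Its right side is free for a finger to push it left
- pawl (a joint): turn of the brass pawl about its pivot (rad): 0 = nose fully down on the floor between two teeth, + = lifted out, away from the wheel (to the press's +y); the nose is clear of the teeth from 0.17; it balances near 0.3; past 0.4 it falls over and lies at 0.58 on its rest pin; pushed back under 0.25 it falls in by its own weight. It takes under 1 N
- pawl_tab (a point): middle of the pawl's red tab, 24 (x) x 11 (y) x 44 mm high. Pawl down: at x -45, y +34, z 162 mm of the press, tab top 184 mm, upright. Pawl lying back: y +95, z 156 mm, leaning 35 deg to +y, its top end at y +107, z 174 mm. It swings in the plane of the wheel (press y-z)
- pawl_pivot (a point): pivot of the pawl, axis along the press's x, at x -45, y +55, z 58 mm of the press; the tab's middle is 105 mm from it
- load_cell: loose steel canister, 44 mm across and 42 mm long, lying in an aluminium cradle between ram and anvil at the back left of the press, a brass socket on top (102 mm above the bench). Origin at its centre, axis along its y. To be left alone
- brass_weight: loose brass test weight, 38 mm across, 65 mm high, on the bench in front of the press; origin at its foot
- blue_tape: loose roll of blue tape, 56 mm across, 19 mm high; origin at its underside
- sample_jar: loose white jar with a yellow lid, 68 mm across, 73 mm high, to the right of the weighing terminal; origin at its underside

How it is judged:
By the outcome, as a careful person would: the job done as asked, in the order asked, and still so for the second after the job is handed in, with the robot touching nothing.
It also fails if it takes over 48 s, if anything falls off the work surface, if the arm or the gripper's body presses on something with over 40 N, if the wrist force passes 120 N, or if a joint passes its speed limit or range.

## Robot

A 6-joint arm with a two-finger parallel gripper is mounted at the origin on the work surface; the furniture and walls round the work are solid. World frame = base frame: x ahead of the robot, y to its left, z up, the work surface at z = 0. Lengths are in m, angles in rad, forces in N, time in s.
With the tool pointing down it reaches from about 0.375 to 0.9 m from the base axis. Payload 3.1 kg.
Tool frame: the origin (TCP) lies between the finger pads; the fingertips stand manip.nose_length ahead of it and the grasp point (between the pads) lies 5 mm behind it (manip.nose_length is the distance from the TCP to the fingertips, in m); z points along the fingers, y is the line along which they close (so a half turn about z gives the same grasp; the last joint's range is limited). The gripper opens to 85 mm and grips with 20 to 120 N. Pads are 22 mm wide; open, the fingers measure 114 mm over their backs; the gripper's body (76 mm by 85 mm) begins 54 mm behind the grasp point. The pads swing forward as they close: fully open they stand 13 mm farther back than shut.
Start: joints at [1.071, 0.527, 1.433, -0, 1.181, -0.178], TCP at [0.198, 0.593, 0.245] pointing down, gripper open.
Joint ranges: [-3.08, 3.08], [-0.75, 2.2], [0.22, 2.44], [-1.43, 4.57], [0, 2.65], [-2.85, 2.85]. Speed limits (rad/s): [2.79, 2.79, 3.14, 3.14, 3.14, 3.14].

## Interface

Orientations are given as a unit quaternion [x, y, z, w].
In Python, from station import monitor, eyes, job, manip gives the robot as it stands.
- The arm moves only by the shell command python3 -m pendant 'ROWS' [FORCE]. ROWS is JSON, a list that holds one entry, the list of rows, each a list of 7 numbers: the shift along the tool's x, y, z as a fraction of full scale, then the turn, a rotation vector about the tool's x, y, z as a fraction of full scale, then the opening, from 0 (shut) to 1 (fully open). A call has 1 to 20 rows; each row shifts and turns the commanded pose from where the row before left it, along the tool's axes as they then stand; what a row does not reach is not made up. Full scale, the value 1, is 800 mm for a shift and 0.12 rad for a turn. A row lasts 1/10 s, in which the tool goes at most 50 mm and 8.59 degrees, less where a joint would pass 70% of its speed; a pose out of reach is approached as far as the arm can. A call with a number of a shift or a turn outside -1 to 1 is refused whole. A call with a gripper value outside its range is refused whole. The fingers move at their own pace and stop on an object; FORCE is the grip in N (left out, the last holds). Time passes only in rows, so rows that do not move let the fingers close. It gives the time, the measured TCP pose, the force, the opening and the grip force at its end, in the units of the state.
- monitor.sense(): the state, without advancing time (a new reading comes with each control period).
- eyes.snapshot(name): name is "side" or "top" or "wrist"; returns a dict with "pixels" (480x640x3 uint8, red, green, blue), "depth" (480x640 float32, m along the optical axis (not along the pixel's ray), 0 where there is no reading), "intrinsics" (3x3 intrinsics, pixels), "k1" (the pictures are not rectified: a ray, as slopes to the right and down, at radius r is drawn at 1 + k1 r^2 times it, then the intrinsics apply), "eye" and "attitude" of the camera in the world. Camera axes: x right, y down, z forward; pixel columns grow to the right and rows downward; lengths in m; the calibration is good to about 2 mm. A picture is of the moment at which its call begins.
- job.sign_off(): hands the job in; it is judged then, once.
The state is a dict: "t": time; "q": joint angles; "qd": joint speeds; "tau": joint torques, N m; "tcp_pos": TCP position; "tool_rot": TCP orientation; "force": force on the tool from outside, world axes, zero at the start; "ft_torque": the same for the moment, N m; "finger_gap": opening from 0.0 (shut) to 1.0 (fully open); "gripper_force": force on a finger pad.
Only numpy, scipy, OpenCV 4.12 (cv2) and the standard library are available. Lean on these libraries where they do the work, as an engineer would, in place of code of your own. Each camera call takes 0.05 s, during which the arm holds its last target. There are 200 camera calls.

## Working session

There is one attempt and no reset: what is moved stays moved. The work goes in short steps, Python scripts to look and compute and a shell command to move; the robot and the scene stay as the last step left them, time stands still between calls to the robot, and variables do not carry over. Pictures are saved under pics/ and viewed, at most 10 in all, crops included, and the job is handed in when it is done.

```bash
ls; mkdir -p pics; cat > h.py <<'E'
import numpy as np,cv2
from scipy.spatial.transform import Rotation as R
from station import monitor,eyes,job,manip
def att(c):
    a=np.array(c['attitude'],float)
    return a if a.shape==(3,3) else R.from_quat(a).as_matrix()
def cloud(c):
    K=np.array(c['intrinsics']);k=c['k1'];v,u=np.mgrid[:480,:640]
    x=(u-K[0,2])/K[0,0];y=(v-K[1,2])/K[1,1];a,b=x.copy(),y.copy()
    for _ in range(8):
        s=1+k*(a*a+b*b);a,b=x/s,y/s
    d=c['depth'];P=np.stack([a*d,b*d,d],-1)@att(c).T+np.array(c['eye'])
    P[d<=0]=np.nan
    return P
def save(c,n): cv2.imwrite('pics/'+n,c['pixels'][:,:,::-1])
E
python3 - <<'E'
from h import *
s=monitor.sense();print(s['t'],s['tcp_pos'],s['tool_rot'],manip.nose_length)
for n in('top','side'):
    c=eyes.snapshot(n);save(c,n+'1.png');np.save(n+'.npy',cloud(c));print(n,c['eye'],c['attitude'],c['intrinsics'],c['k1'])
E
```

```text
pics
0.0 [0.19729992 0.59231409 0.24432279] [ 1.60191247e-01  9.87085390e-01 -1.03414000e-03 -3.58086603e-04] 0.014
top [0.35414364 0.14553208 0.98904268] [-0.70375913  0.70599767 -0.05378128  0.05829186] [[530.35766467   0.         319.98954012]
 [  0.         530.35766467 235.61046167]
 [  0.           0.           1.        ]] 0.020345690672310627
side [ 0.39807033 -0.72964668  0.6191606 ] [ 0.86402551 -0.04394138  0.03264987 -0.50046284] [[584.01804345   0.         319.40315923]
 [  0.         584.01804345 238.37323456]
 [  0.           0.           1.        ]] -0.07367177941641523
```

View pics/top1.png

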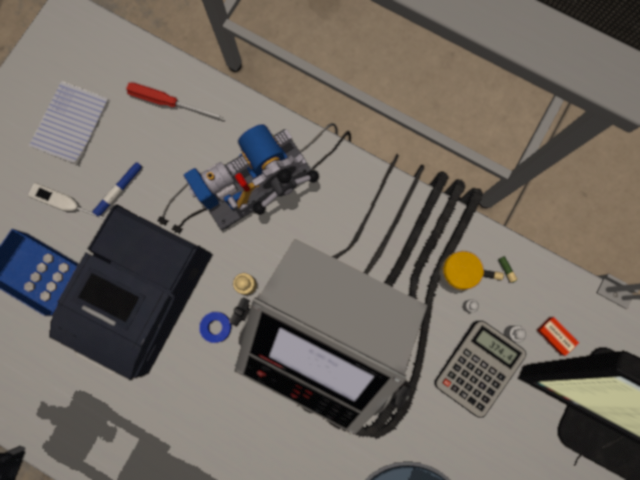

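View pics/side1.png

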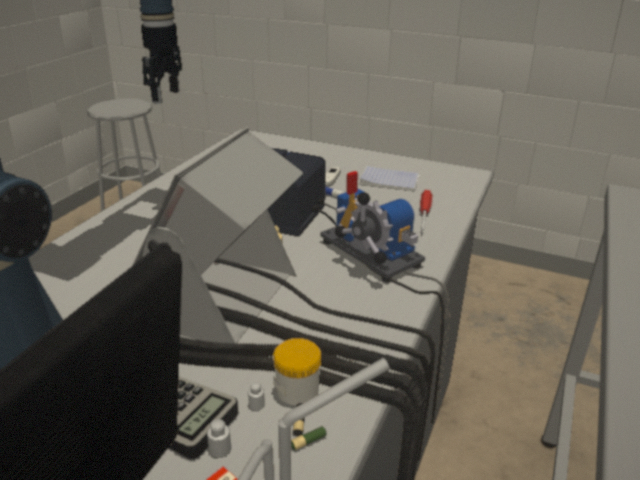

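The top view shows the press near (255,180), with its red tab at (242,183) and the wheel and balls along its lower-right side. The terminal (330,340) stands in front of it. In the side view the tab is at (352,182) and the upper ball at (364,199).

```bash
python3 - <<'E'
from h import *
P=np.load('top.npy');im=cv2.imread('pics/top1.png')
cv2.imwrite('pics/crop1.png',cv2.resize(im[110:240,160:340],None,fx=4.4,fy=4.4,interpolation=cv2.INTER_CUBIC))
hsv=cv2.cvtColor(im,cv2.COLOR_BGR2HSV)
def st(n,m,P,u0,u1,v0,v1):
    w=np.zeros(m.shape,bool);w[v0:v1,u0:u1]=1;m=m&w&np.isfinite(P[...,0])
    Q=P[m];v,u=np.nonzero(m);print(n,len(Q),u.mean(),v.mean(),np.round(np.median(Q,0),4),np.round(Q.min(0),3),np.round(Q.max(0),3));return Q
red=((hsv[...,0]<8)|(hsv[...,0]>172))&(hsv[...,1]>150)&(hsv[...,2]>70)
Q=st('red',red,P,225,262,165,210);print(np.round(Q[Q[:,2]>.15].mean(0),4))
z=P[...,2]
st('high',(z>.145)&~red,P,225,330,130,230)
hm=((z>.14)&(z<.2)&~red).astype(np.uint8); hm[:, :225]=0;hm[:,330:]=0;hm[240:]=0
n,l,s,c=cv2.connectedComponentsWithStats(hm)
for i in range(1,n):
    if s[i,4]>4: print(s[i],np.round(np.median(P[l==i],0),4))
# plate
pl=((z>.012)&(z<.035)); pl[:, :185]=0;pl[:,330:]=0;pl[240:]=0;pl[:110]=0
pl=cv2.morphologyEx(pl.astype(np.uint8),cv2.MORPH_OPEN,np.ones((3,3)))
n,l,s,c=cv2.connectedComponentsWithStats(pl)
for i in range(1,n):
    if s[i,4]>30: print('pl',s[i],np.round(np.median(P[l==i],0),4))
# side
P=np.load('side.npy');im=cv2.imread('pics/side1.png');hsv=cv2.cvtColor(im,cv2.COLOR_BGR2HSV)
red=((hsv[...,0]<8)|(hsv[...,0]>172))&(hsv[...,1]>150)&(hsv[...,2]>70)
Q=st('sred',red,P,335,365,160,205)
cv2.imwrite('pics/crop2.png',cv2.resize(im[160:285,310:440],None,fx=4.6,fy=4.6,interpolation=cv2.INTER_CUBIC))
E
```

```text
red 108 240.69444444444446 179.80555555555554 [0.5722 0.2747 0.1822] [0.562 0.266 0.022] [0.628 0.301 0.187]
[0.5722 0.2748 0.1814]
high 239 276.5230125523013 176.35983263598325 [0.5819 0.2124 0.1666] [0.562 0.198 0.145] [0.613 0.281 0.184]
[275 161   8   7  35] [0.6096 0.2179 0.1459]
[262 168  10   8  42] [0.5964 0.2393 0.143 ]
[276 169  15  15 174] [0.582  0.209  0.1681]
[241 185   9   7  34] [0.5639 0.2693 0.1586]
pl [281 142  19  15 191] [0.6736 0.2079 0.0235]
pl [293 163  17  16 137] [0.6302 0.185  0.024 ]
pl [240 169  13  14 112] [0.6241 0.2896 0.024 ]
pl [232 176  10  16  78] [0.6047 0.3084 0.0237]
pl [209 189  64  41 886] [0.5557 0.3184 0.0236]
pl [190 208  16   9  65] [0.5533 0.379  0.0272]
sred 170 351.6411764705882 181.99411764705883 [0.574  0.267  0.1641] [0.566 0.262 0.141] [0.583 0.276 0.183]
```

View pics/crop1.png

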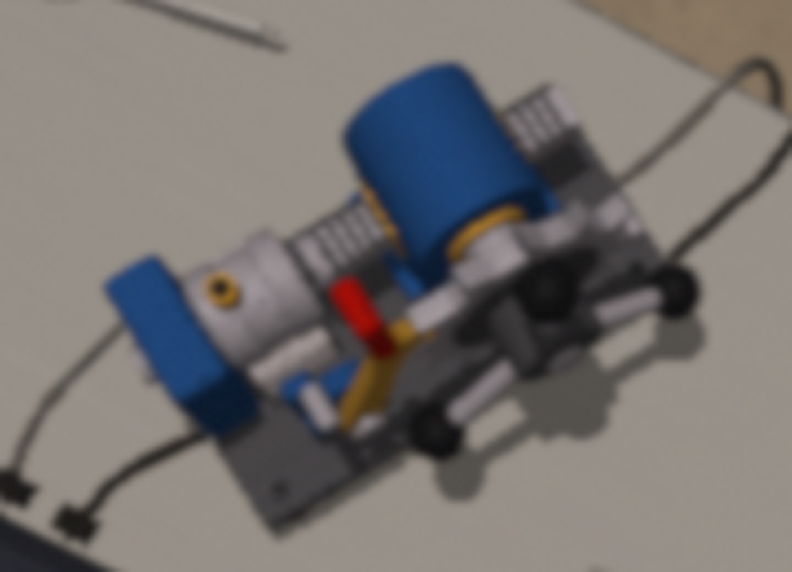

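View pics/crop2.png

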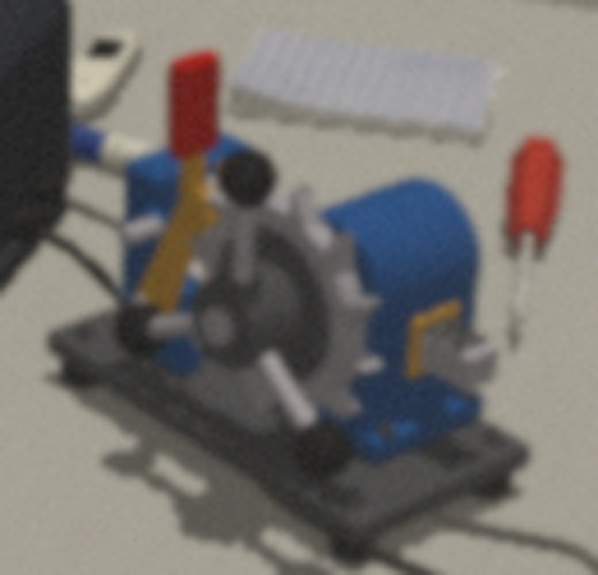

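The crops show the pawl seated with its tab upright, the upper ball at about (285,176) in the full top view, and the plate's front-left corner at (224,231). The press is turned about 30 deg.

```bash
python3 - <<'E'
from h import *
P=np.load('top.npy');z=P[...,2]
pl=((z>.0205)&(z<.027)); pl[:, :200]=0;pl[:,330:]=0;pl[236:]=0;pl[:110]=0
pl=cv2.morphologyEx(pl.astype(np.uint8),cv2.MORPH_OPEN,np.ones((3,3)))
Q=P[pl>0][:,:2].astype(np.float32)
r=cv2.minAreaRect(Q*1000);print(r,cv2.boxPoints(r))
def show(o,yaw):
    c,s=np.cos(yaw),np.sin(yaw);M=np.array([[c,-s],[s,c]])
    for n,p in dict(tab=(-45,34),ball=(-71,-25),tabback=(-45,95),axis=(-45,-25)).items(): print(n,np.round(o+M@p,1))
for yd in (28,30,31,32):
    y=np.radians(yd);c,s=np.cos(y),np.sin(y);M=np.array([[c,-s],[s,c]])
    o=np.array(r[0])-M@[-5.5,12.5]
    print(yd,o);show(o,y)
# ball sphere fit
m=(z>.14)&(z<.18);m[:,:274]=0;m[:,295:]=0;m[:167]=0;m[186:]=0
B=P[m]; im=cv2.imread('pics/top1.png')[m]; B=B[im.max(1)<70]
A=np.c_[2*B,np.ones(len(B))];s=np.linalg.lstsq(A,(B**2).sum(1),rcond=None)[0];print('ball',s[:3],np.sqrt(s[3]+s[:3]@s[:3]),B.min(0),B.max(0),len(B))
E
```

```text
((604.704833984375, 275.6099548339844), (75.57624816894531, 214.68663024902344), 34.54013442993164) [[512.71576 342.60654]
 [634.4395  165.76291]
 [696.6939  208.61337]
 [574.97015 385.457  ]]
28 [615.42944028 267.15520352]
tab [559.7 276. ]
ball [564.5 211.7]
tabback [531.1 329.9]
axis [587.4 224. ]
30 [615.71797371 267.53463729]
tab [559.7 274.5]
ball [566.7 210.4]
tabback [529.2 327.3]
axis [589.2 223.4]
31 [615.85723007 267.72807299]
tab [559.8 273.7]
ball [567.9 209.7]
tabback [528.4 326. ]
axis [590.2 223.1]
32 [615.99308932 267.92390959]
tab [559.8 272.9]
ball [569.  209.1]
tabback [527.5 324.6]
axis [591.1 222.9]
ball [0.58428504 0.20937861 0.16157641] 0.010847491389738947 [0.57253856 0.19842164 0.15519403] [0.5948345  0.22114345 0.17430663] 174
```

```bash
python3 -m pendant '[[[0,0,-0.0125,0,0,0.924,0],[0,0,-0.0125,0,0,0.924,0],[0,0,-0.0125,0,0,0.924,0],[0,0,-0.0125,0,0,0.924,0],[0,0,-0.0125,0,0,0.924,0],[0,0,-0.0125,0,0,0.924,0],[0,0,0,0,0,0,0]]]'
cat >> h.py <<'E'
O=np.array([.6285,.2712]);V=np.array([.834,.552]);U=np.array([-.552,.834])
def go(x,y,tip):
    "shift in tool axes (fractions) to put the TCP at press x,y (mm), fingertip at tip mm"
    s=monitor.sense();t=np.r_[O+V*x/1000+U*y/1000,tip/1000+manip.nose_length]
    d=R.from_quat(s['tool_rot']).inv().apply(t-s['tcp_pos']);T=R.from_quat(s['tool_rot']).as_matrix()
    p=s['tcp_pos'][:2]-O
    print('t',s['t'],'tcp press mm',np.round([p@V*1000,p@U*1000,(s['tcp_pos'][2]-.014)*1000],1),'F',np.round(s['force'],2),'shift mm',np.round(d*1000,1),'frac',np.round(d/.8,4),'toolx deg',np.degrees(np.arctan2(T[1,0],T[0,0])))
E
python3 - <<'E'
from h import *
go(-45,8,260)
P=np.load('top.npy');a=np.array([.197,.592]);b=np.array([.587,.253])
d=(b-a)/np.linalg.norm(b-a);r=P[...,:2]-a;s=r@d;l=abs(r@[-d[1],d[0]])
for i in np.arange(0,.6,.05):
    m=(s>i)&(s<i+.05)&(l<.06);print(round(i,2),np.nanmax(P[...,2][m]) if m.any() else None)
E
```

```text
t: 0.8
tcp_pos: [0.1979, 0.5934, 0.3064]
tool_rot: [0.474, 0.881, 0.001, -0.0]
force: [0.9, 0.5, -1.0]
finger_gap: -0.003
gripper_force: 0.0
t 0.8 tcp press mm [-181.3  506.4  292.4] F [ 0.89  0.54 -1.02] shift mm [-498.3  136.5   32.1] frac [-0.6229  0.1707  0.0401] toolx deg 123.45966037332367
0.0 0.3308262619836493
0.05 0.046878155286222856
0.1 0.12437488143904396
0.15 0.1364428286412338
0.2 0.13882301043989254
0.25 0.13674931426764025
0.3 0.13346473162154027
0.35 0.13055435505212276
0.4 0.09954258233664337
0.45 0.18676182270121477
0.5 0.17430662684893028
0.55 0.1697349050531095
```

```bash
python3 -m pendant '[[[-0.0346,0.0095,0,0,0,0,0],[-0.0346,0.0095,0,0,0,0,0],[-0.0346,0.0095,0,0,0,0,0],[-0.0346,0.0095,0,0,0,0,0],[-0.0346,0.0095,0,0,0,0,0],[-0.0346,0.0095,0,0,0,0,0],[-0.0346,0.0095,0,0,0,0,0],[-0.0346,0.0095,0,0,0,0,0],[-0.0346,0.0095,0,0,0,0,0],[-0.0346,0.0095,0,0,0,0,0],[-0.0346,0.0095,0,0,0,0,0],[-0.0346,0.0095,0,0,0,0,0],[-0.0346,0.0095,0,0,0,0,0],[-0.0346,0.0095,0,0,0,0,0],[-0.0346,0.0095,0,0,0,0,0],[-0.0346,0.0095,0,0,0,0,0],[-0.0346,0.0095,0,0,0,0,0],[-0.0346,0.0095,0,0,0,0,0],[0,0,0,0,0,0,0],[0,0,0,0,0,0,0]]]'
python3 - <<'E'
from h import *
go(-45,8,163)
c=eyes.snapshot('wrist');save(c,'w1.png');P=cloud(c);im=cv2.cvtColor(c['pixels'],cv2.COLOR_RGB2HSV)
red=((im[...,0]<8)|(im[...,0]>172))&(im[...,1]>150)&(im[...,2]>70)&(P[...,2]>.1)
Q=P[red];v,u=np.nonzero(red);
def pr(p): q=p[...,:2]-O; return np.round(np.stack([q@V*1000,q@U*1000,p[...,2]*1000],-1),1)
if len(Q): print(u.mean(),v.mean(),pr(Q).min(0),pr(Q).max(0),np.median(pr(Q),0))
T=Q[Q[:,2]>.178]; print(len(T)and pr(T.mean(0)))
if len(T)>10: print(cv2.minAreaRect((T[:,:2]*1000).astype(np.float32)))
E
```

```text
t: 2.8
tcp_pos: [0.586, 0.2521, 0.3041]
tool_rot: [0.474, 0.881, -0.001, -0.001]
force: [-0.6, -0.5, -0.6]
finger_gap: 0.001
gripper_force: 0.0
t 2.8 tcp press mm [-46.    7.5 290.1] F [-0.57 -0.54 -0.6 ] shift mm [  0.3   1.2 127.1] frac [0.0004 0.0015 0.1589] toolx deg 123.45682216445326
321.84139784946234 200.9758064516129 [-56.   28.5 145.2] [-33.9  38.2 186.8] [-44.6  34.1 184. ]
[-44.7  33.7 183.8]
((572.6033935546875, 274.1662902832031), (22.039642333984375, 9.65788459777832), 32.281558990478516)
```

View pics/w1.png

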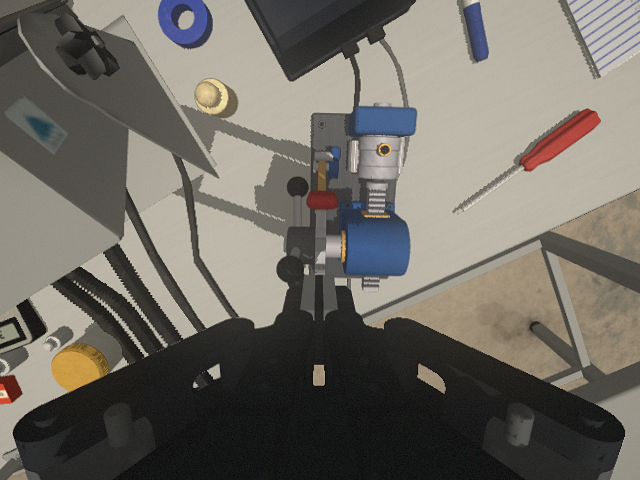

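The wrist view shows the tab at (322,201), just where predicted (press −45, +34), with the balls at (298,186) and (290,268). I'm descending to the right of the tab and measuring clearance to the terminal.

```bash
python3 -m pendant '[[[0,0,0.02,0,0,0,0],[0,0,0.02,0,0,0,0],[0,0,0.02,0,0,0,0],[0,0,0.02,0,0,0,0],[0,0,0.02,0,0,0,0],[0,0.001,0.02,0,0,0,0],[0,0,0.02,0,0,0,0],[0,0,0.019,0,0,0,0],[0,0,0,0,0,0,0],[0,0,0,0,0,0,0]]]'
python3 - <<'E'
from h import *
go(-45,73,163)
P=np.load('top.npy');q=P[...,:2]-O;x=q@V*1000;y=q@U*1000;z=P[...,2]*1000
m=(z>190)&(x<-60)&(x>-250)&(abs(y)<200)
print(m.sum(),x[m].max() if m.any() else '',z[m].max() if m.any() else '')
E
```

```text
t: 3.85
tcp_pos: [0.5863, 0.2538, 0.1782]
tool_rot: [0.473, 0.881, -0.0, -0.0]
force: [0.5, 0.3, 0.5]
finger_gap: 0.004
gripper_force: 0.0
t 3.85 tcp press mm [-44.8   8.8 164.2] F [0.49 0.32 0.46] shift mm [64.2 -0.1  1.2] frac [ 0.0802 -0.0002  0.0015] toolx deg 123.54771778725284
3448 -175.17762692599456 292.460617005446
```

```bash
python3 -m pendant '[[[0.005,0,0,0,0,0,0],[0.005,0,0,0,0,0,0],[0.005,0,0,0,0,0,0],[0.005,0,0,0,0,0,0],[0.005,0,0,0,0,0,0],[0.005,0,0,0,0,0,0],[0.005,0,0,0,0,0,0],[0.005,0,0,0,0,0,0],[0.005,0,0,0,0,0,0],[0.005,0,0,0,0,0,0],[0.005,0,0,0,0,0,0],[0.003,0,0,0,0,0,0],[0.003,0,0,0,0,0,0],[0.003,0,0,0,0,0,0],[0.003,0,0,0,0,0,0],[0.003,0,0,0,0,0,0],[0.003,0,0,0,0,0,0],[0.003,0,0,0,0,0,0],[0.003,0,0,0,0,0,0],[0,0,0,0,0,0,0]]]'
python3 - <<'E'
from h import *
go(-45,73,163)
E
```

```text
t: 5.85
tcp_pos: [0.552, 0.306, 0.1781]
tool_rot: [0.474, 0.881, -0.0, -0.0]
force: [-0.3, -0.5, -0.3]
finger_gap: -0.002
gripper_force: 0.0
t 5.85 tcp press mm [-44.6  71.3 164.1] F [-0.27 -0.47 -0.25] shift mm [ 1.7 -0.4  1.1] frac [ 0.0021 -0.0005  0.0014] toolx deg 123.46864900540656
```

Back off, rise, and look.

```bash
python3 -m pendant '[[[-0.005,0,0,0,0,0,0],[-0.01,0,0,0,0,0,0],[-0.01,0,-0.02,0,0,0,0],[-0.02,0,-0.03,0,0,0,0],[-0.025,0,-0.03,0,0,0,0],[-0.025,-0.01,-0.02,0,0,0,0],[-0.025,-0.01,0,0,0,0,0],[-0.025,-0.01,0,0,0,0,0],[0,0,0,0,0,0,0],[0,0,0,0,0,0,0]]]'
cat >> h.py <<'E'
def pr(p): q=p[...,:2]-O; return np.round(np.stack([q@V*1000,q@U*1000,p[...,2]*1000],-1),1)
def look(n,name):
    c=eyes.snapshot(n);save(c,name);P=cloud(c);X=pr(P);im=cv2.cvtColor(c['pixels'],cv2.COLOR_RGB2HSV)
    red=((im[...,0]<8)|(im[...,0]>172))&(im[...,1]>150)&(im[...,2]>70)&(P[...,2]>.1)&(abs(X[...,0]+45)<30)&(abs(X[...,1]-60)<80)
    Q=X[red];
    if len(Q): print(n,'red',len(Q),np.percentile(Q,3,0),np.percentile(Q,97,0),np.median(Q,0))
    m=(c['pixels'].max(-1)<75)&(X[...,0]<-57)&(X[...,0]>-88)&(abs(X[...,1]+10)<50)&(X[...,2]>140)&(X[...,2]<178)
    B=X[m]
    if len(B)>20:
        s=np.median(B,0);
        for _ in range(5):
            B=B[np.linalg.norm(B-s,axis=1)<20]
            f=lambda p:np.linalg.norm(B-p,axis=1)-12
            from scipy.optimize import least_squares
            s=least_squares(f,s-[0,0,3] if _==0 else s,loss='soft_l1').x
        print(n,'ball',len(B),s.round(1),'angle',np.arctan2(s[1]+25,s[2]-95).round(3))
    return c
E
python3 - <<'E'
from h import *
go(-71,-60,150)
look('top','t2.png');look('wrist','w2.png');look('side','s2.png')
E
```

```text
t: 6.85
tcp_pos: [0.5964, 0.1949, 0.2581]
tool_rot: [0.475, 0.88, 0.0, -0.0]
force: [-0.2, 0.2, -0.4]
finger_gap: -0.001
gripper_force: 0.0
t 6.85 tcp press mm [-68.9 -45.9 244.1] F [-0.24  0.21 -0.38] shift mm [-14.2  -2.1  94.1] frac [-0.0177 -0.0026  0.1176] toolx deg 123.34062319503553
top red 103 [-52.588  95.636 167.   ] [-33.306 107.388 177.1  ] [-43.  101.6 173.2]
wrist red 2229 [-54.3    78.4   145.684] [-33.    100.3   175.816] [-43.7  90.7 162.9]
wrist ball 899 [-72.3 -29.3 160.6] angle -0.065
side red 198 [-53.827  76.191 142.591] [-34.464 100.336 173.518] [-46.05  88.45 158.5 ]
side ball 115 [-70.3 -29.8 158.6] angle -0.076
```

View pics/w2.png

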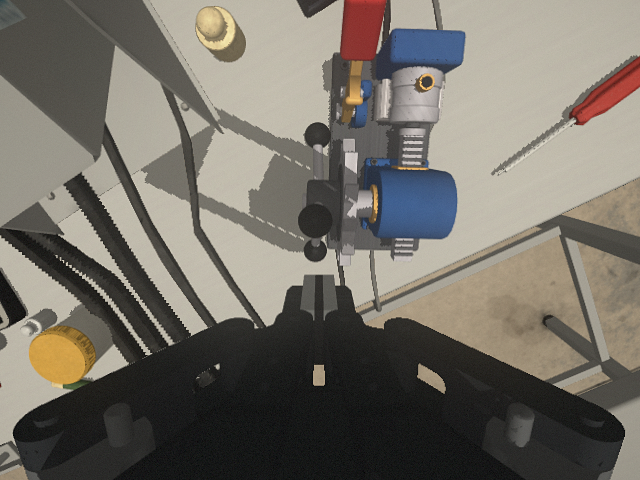

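The pawl lies back (tab at (363,25)), the upper ball is at (316,217), and the wheel has not moved.

```bash
python3 -m pendant '[[[-0.009,-0.0026,0,0,0,0,0],[-0.009,0,0.01,0,0,0,0],[0,0,0.02,0,0,0,0],[0,0,0.02,0,0,0,0],[0,0,0.02,0,0,0,0],[0,0,0.02,0,0,0,0],[0,0,0.02,0,0,0,0],[0,0,0.01,0,0,0,0],[0,0,0,0,0,0,0],[0,0,0,0,0,0,0]]]'
python3 - <<'E'
from h import *
go(-71,-24,150)
E
```

```text
t: 8.0
tcp_pos: [0.6027, 0.1825, 0.1622]
tool_rot: [0.474, 0.881, 0.0, 0.0]
force: [0.5, -0.1, 0.4]
finger_gap: -0.002
gripper_force: 0.0
t 8.0 tcp press mm [-70.5 -59.7 148.2] F [ 0.47 -0.13  0.44] shift mm [35.7 -0.6 -1.8] frac [ 0.0447 -0.0007 -0.0022] toolx deg 123.44373064292246
```

```bash
python3 -m pendant '[[[0.004,0,0,0,0,0,0],[0.004,0,0,0,0,0,0],[0.003,0,0,0,0,0,0],[0.003,0,0,0,0,0,0],[0.003,0,0,0,0,0,0],[0.003,0,0,0,0,0,0],[0.003,0,0,0,0,0,0],[0.003,0,0,0,0,0,0],[0.003,0,0,0,0,0,0],[0.003,0,0,0,0,0,0],[0.003,0,0,0,0,0,0],[0.003,0,0,0,0,0,0],[0.003,0,0,0,0,0,0],[0.003,0,0,0,0,0,0],[0,0,0,0,0,0,0],[0,0,0,0,0,0,0]]]'
python3 - <<'E'
from h import *
go(-71,-20.5,148)
for n in('top','side','wrist'): look(n,n[0]+'3.png')
E
```

```text
t: 9.6
tcp_pos: [0.582, 0.2121, 0.1617]
tool_rot: [0.474, 0.881, -0.001, -0.001]
force: [2.1, -1.2, -2.5]
finger_gap: 0.004
gripper_force: 0.8
t 9.6 tcp press mm [-71.4 -23.7 147.7] F [ 2.07 -1.17 -2.52] shift mm [ 3.1  0.4 -0.3] frac [ 0.0039  0.0005 -0.0004] toolx deg 123.44895198021297
top red 41 [-49.66 100.58 172.06] [-32.52 107.4  176.94] [-39.5 104.9 174.6]
side red 199 [-54.618  77.076 141.388] [-33.682 100.612 173.018] [-45.9  87.8 158.2]
side ball 153 [-76.3 -20.  162.3] angle 0.074
wrist red 3407 [-54.1  77.8 144.5] [-33.4  90.3 162.9] [-43.9  84.7 154.8]
wrist ball 2723 [-71.6  -1.5 155.5] angle 0.37
```

```bash
python3 -m pendant '[[[0.0025,0,0,0,0,0,0],[0.0025,0,0,0,0,0,0],[0,0,0,0,0,0,0],[-0.005,0,0,0,0,0,0],[-0.01,0,0,0,0,0,0],[-0.01,0,-0.02,0,0,0,0],[-0.01,0,-0.03,0,0,0,0],[0,0,-0.03,0,0,0,0],[0,0,-0.03,0,0,0,0],[0,0,-0.03,0,0,0,0],[0,0,0,0,0,0,0],[0,0,0,0,0,0,0]]]'
python3 - <<'E'
from h import *
go(-45,135,255)
for n in('top','side','wrist'): look(n,n[0]+'4.png')
E
```

```text
t: 10.95
tcp_pos: [0.5962, 0.1919, 0.2745]
tool_rot: [0.474, 0.881, 0.0, 0.0]
force: [-0.8, -0.4, -1.0]
finger_gap: 0.001
gripper_force: 0.0
t 10.95 tcp press mm [-70.7 -48.3 260.5] F [-0.84 -0.41 -0.98] shift mm [183.4  25.5   5.5] frac [0.2292 0.0318 0.0069] toolx deg 123.42951063779658
top red 106 [-53.1  95.3 166.6] [-33.415 107.27  177.2  ] [-43.1 101.3 173.5]
side red 196 [-54.     76.5   141.985] [-34.6    99.875 173.515] [-45.7   88.25 158.5 ]
side ball 112 [-70.    1.  151.8] angle 0.429
wrist red 2142 [-54.2    78.423 145.6  ] [-32.923 103.1   176.6  ] [-43.7  91.7 164.4]
wrist ball 843 [-71.5   2.1 153.9] angle 0.432
```

View pics/w4.png

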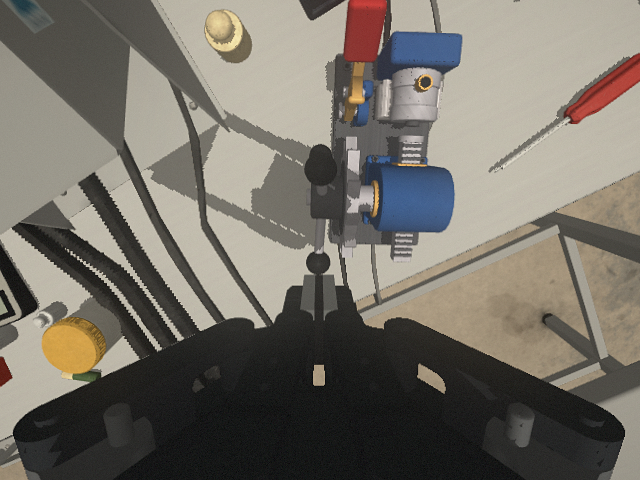

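The ball has moved to (320,165), putting the wheel at about 0.43 rad, and the pawl is still lying back. Next I go over to the tab's left side.

```bash
python3 -m pendant '[[[0.0287,0.004,0,0,0,0,0],[0.0287,0.004,0,0,0,0,0],[0.0287,0.004,0,0,0,0,0],[0.0287,0.004,0,0,0,0,0],[0.0287,0.004,0,0,0,0,0],[0.0287,0.004,0,0,0,0,0],[0.0287,0.004,0,0,0,0,0],[0.0287,0.004,0,0,0,0,0],[0,0,0,0,0,0,0],[0,0,0.02,0,0,0,0],[0,0,0.02,0,0,0,0],[0,0,0.02,0,0,0,0],[0,0,0.02,0,0,0,0],[0,0,0.02,0,0,0,0],[0,0,0.02,0,0,0,0],[0,0,0,0,0,0,0],[0,0,0,0,0,0,0]]]'
python3 - <<'E'
from h import *
go(-45,80,162)
E
```

```text
t: 12.8
tcp_pos: [0.5163, 0.3586, 0.1774]
tool_rot: [0.474, 0.881, -0.001, -0.0]
force: [0.7, 0.2, -0.7]
finger_gap: -0.0
gripper_force: 0.0
t 12.8 tcp press mm [-45.3 134.8 163.4] F [ 0.71  0.17 -0.67] shift mm [-54.8   0.4   1.4] frac [-0.0685  0.0005  0.0018] toolx deg 123.41389593436175
```

```bash
python3 -m pendant '[[[-0.005,0,0,0,0,0,0],[-0.005,0,0,0,0,0,0],[-0.005,0,0,0,0,0,0],[-0.005,0,0,0,0,0,0],[-0.005,0,0,0,0,0,0],[-0.005,0,0,0,0,0,0],[-0.005,0,0,0,0,0,0],[-0.005,0,0,0,0,0,0],[-0.005,0,0,0,0,0,0],[-0.005,0,0,0,0,0,0],[-0.005,0,0,0,0,0,0],[-0.005,0,0,0,0,0,0],[-0.005,0,0,0,0,0,0],[-0.005,0,0,0,0,0,0],[-0.005,0,0,0,0,0,0],[-0.004,0,0,0,0,0,0],[-0.004,0,0,0,0,0,0],[-0.004,0,0,0,0,0,0],[-0.004,0,0,0,0,0,0],[0,0,0,0,0,0,0]]]'
python3 -m pendant '[[[0,0,0,0,0,0,0],[0.01,0,0,0,0,0,0],[0.02,0,-0.01,0,0,0,0],[0.02,0,-0.03,0,0,0,0],[0.02,0,-0.03,0,0,0,0],[0.02,0,-0.03,0,0,0,0],[0.02,0,-0.03,0,0,0,0],[0,0,0,0,0,0,0],[0,0,0,0,0,0,0]]]'
python3 - <<'E'
from h import *
go(-45,54,162)
for n in('top','side','wrist'): look(n,n[0]+'5.png')
im=cv2.imread('pics/s5.png');cv2.imwrite('pics/crop5.png',cv2.resize(im[160:285,310:440],None,fx=4.6,fy=4.6,interpolation=cv2.INTER_CUBIC))
E
```

```text
t: 14.8
tcp_pos: [0.5567, 0.2982, 0.1781]
tool_rot: [0.474, 0.881, 0.0, 0.0]
force: [0.0, 0.2, -0.2]
finger_gap: 0.002
gripper_force: 0.0
t: 15.7
tcp_pos: [0.507, 0.3729, 0.2827]
tool_rot: [0.473, 0.881, 0.0, 0.0]
force: [0.6, -0.2, 0.4]
finger_gap: 0.0
gripper_force: 0.0
t 15.7 tcp press mm [-45.2 151.9 268.7] F [ 0.56 -0.21  0.39] shift mm [-9.780e+01 -1.000e-01  1.068e+02] frac [-1.222e-01 -1.000e-04  1.335e-01] toolx deg 123.55782091961194
top red 118 [-55.349  29.102 154.502] [-34.657  38.4   185.349] [-47.9  33.7 182. ]
top ball 171 [-69.8   4.  153.4] angle 0.461
side red 145 [-55.304  24.132 150.128] [-37.464  31.368 182.068] [-47.4  27.  167.4]
side ball 119 [-69.4   1.4 152. ] angle 0.433
wrist red 237 [-51.7    33.216 166.008] [-42.9  38.9 185. ] [-47.7  37.7 180. ]
```

View pics/crop5.png

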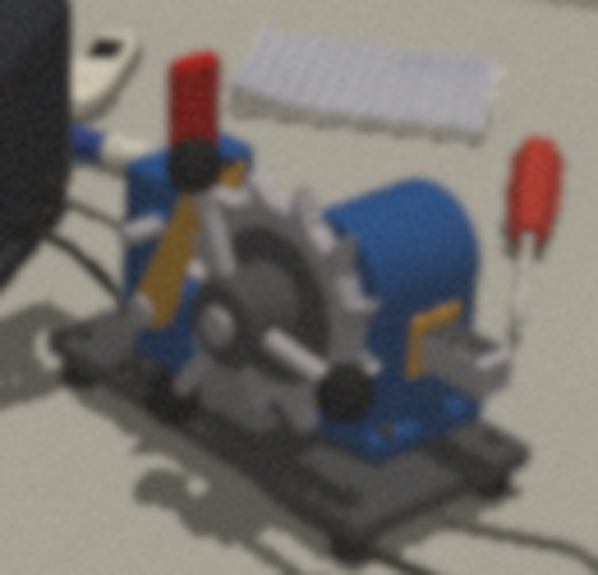

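The crop shows the tab's top at (193,52), the same pixel as at the start. The pawl is fully home, the upper ball is at (193,165) one notch back, and the arm is clear.

```bash
python3 -c "
from station import job
print(job.sign_off())"
```

```text
the job is handed in; nothing more can be done
None
```

The job is handed in: the press is backed off one notch (wheel at about 0.43 rad), the pawl is fully home in the new notch, the arm touched only the pawl's tab and the upper ball, and it took about 16 s.

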